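# Poise the tube tray for the scan, then lay it down

### The arm

A 7-joint arm with a two-finger parallel gripper is mounted at the origin on the work surface. World frame = base frame: x ahead of the robot, y to its left, z up, the work surface at z = 0. Lengths are in mm, angles in degrees, forces in N, time in s.
With the tool pointing down it reaches from about 425 to 875 mm from the base axis. Payload 4.7 kg.
Tool frame: the origin (TCP) lies midway between the tips of the shut fingers; the grasp point (between the pads) lies 19 mm behind it; z points along the fingers, y is the line along which they close (so a half turn about z gives the same grasp; the last joint's range is limited). The gripper opens to 87 mm and grips with 3 to 60 N. Pads are 19 mm wide; open, the fingers measure 117 mm over their backs; the gripper's body (75 mm by 190 mm) begins 51 mm behind the grasp point.
Start: joints at [72.198, 18.392, -4.016, 83.108, 1.295, 78.541, -3.26], TCP at [207.408, -616.042, 222.587] pointing down, gripper open.
Joint ranges: [-163.93, 163.93], [-17.29, 119.83], [-79.2, 71.16], [3.27, 140.29], [-89.18, 269.18], [5.43, 117.66], [-154.24, 154.24]. Speed limits (degrees/s): [147.25, 147.25, 180, 180, 180, 180, 180].

### API

Orientations are given as a 3x3 rotation matrix whose columns are the frame's x, y, z axes.
In Python, from plant import * gives the robot as it stands.
- The arm moves only by the shell command python3 -m handwheel 'ROWS' [OPENING]. ROWS is JSON, a list of rows, each a list of 2 entries, a list of its own where there are three numbers: the shift along the tool's x, y, z in cm, then the turn, a rotation vector about the tool's x, y, z in rad. In form: [[[dx, dy, dz], [wx, wy, wz]], ...]. A call has 1 to 10 rows; each row is the pose to reach, as a shift and turn from the pose commanded when the call began, along the tool's axes at that moment; what a row does not reach only later rows make up. A row lasts 1/10 s, in which the tool goes at most 50 mm and 8.59 degrees, less where a joint would pass 70% of its speed; a pose out of reach is approached as far as the arm can. A call with a gripper value outside its range is refused whole. OPENING is the finger opening in cm, from 0 to 8.7, set as the call begins (- or left out, the last holds). The fingers move at their own pace and stop on an object; the grip force is fixed at half the most. Time passes only in rows, so rows that repeat a pose let the fingers close. It gives the time, the measured TCP pose, the force, the opening and the grip force at its end, in the units of the state.
- get_state(): the state, without advancing time (a new reading comes with each control period).
- camera(name): name is "side" or "top"; returns the picture (480x640x3 uint8, red, green, blue); there is no depth.
- get_calibration(name): a dict with "mtx" (3x3 intrinsics, pixels), "cam_to_world" (4x4, takes a point from camera to world coordinates). Camera axes: x right, y down, z forward; pixel columns grow to the right and rows downward; lengths in mm; the calibration is good to about 2 mm. A picture is of the moment at which its call begins. get_calibration takes no time and is no camera call.
- hand_in(): hands the job in; it is judged then, once.
The state is a dict: "clock": time; "joint_pos": joint angles; "joint_velocities": joint speeds; "tau": joint torques, N m; "position": TCP position; "eef_rot": TCP orientation; "force": force on the tool from outside, world axes, zero at the start; "wrist_torque": the same for the moment, N m; "opening": opening from 0.0 (shut) to 1.0 (fully open); "grasp_force": force on a finger pad.
Only numpy, scipy, OpenCV 4.12 (cv2) and the standard library are available. Lean on these libraries where they do the work, as an engineer would, in place of code of your own. Each camera call takes 0.05 s, during which the arm holds its last target. There are 200 camera calls.

### The job

The rocking tray of blood tubes leans on one stop: take the sprung lever's handle, bring the tray up and balance it so that its pointer stands at the arrow of the set-hand, and keep it there for six seconds without a break while the tubes are scanned. Then lay the tray gently down on the opposite stop, let go of the lever and leave it at rest. Work the tray by the lever's handle alone, never let it swing fast or slam, and leave the set-hand and the cup and jar on the stand as they are.

Things in the scene. Friction and masses are not known exactly. Their poses are not given: they have to be found in the camera images.
- stand: Fixed grey base plate 360 x 460 x 20 mm with two posts. Origin on the bench; x points away from the robot (turned by its yaw), y left, z up. The axle runs along its x, 150 mm up. White scale arc, radius 165 mm about the axle, at x = +58 mm. Rubber-topped stop pillars under the tray ends at y = +180 and -180 mm. Near the robot the plate ends at x = -240 mm.
- axle (a point): Point on the axle, 150 mm above the stand's origin, with the stand's axes. Moment of inertia of tray, racks and axle about it: 0.029 kg m2 nominal; viscous friction 0.004 N m s/rad. Unequal racks add an unknown constant moment, up to 0.025 N m either way.
- rocker (a joint): Tilt of the tray about the stand's +x, rad: 0 level, positive = left (+y) end up. Starts at rest on the left stop, -0.30; the other stop is +0.30. Top-heavy: gravity overturns it with 0.15 N m x sin(tilt) nominal (hidden +-20 percent), more than the lever's spring can hold with the lever still. On a stop it stays by its weight with the lever free. Above 0.45 rad/s is too fast.
- tray: Steel rocking tray 400 x 76 mm, 0.6 kg nominal (hidden -25 to +30 percent), with an upright pointer carrying a round weight. Two clear racks of six capped tubes (each rack 66 x 100 mm, 0.5 kg, matched within 2 percent) are fixed on it 145 mm left and right. Origin on the axle at point axle; at level its axes are the stand's. Not to be touched by the robot.
- pointer_tip (a point): Tip of the tray's upright pointer bar (10 mm wide), 170 mm above the axle at level, at x = +30 mm in the stand. Positive tilt moves it towards the stand's -y.
- sethand (a joint): Angle of the set-hand about the axle, rad, same zero and sense as the tray's tilt; somewhere from -0.09 to 0.09, held by friction. The pointer is exactly at it when joint rocker equals this angle.
- sethand_tip (a point): Middle of the set-hand's diamond arrow head (28 mm across, dark steel, beyond the scale arc at x = +70 mm), 185 mm from the axle; its z axis points along the hand, away from the axle. The pointer counts as at the arrow while in line with the arrow head: within 0.08 rad of the hand.
- lever (a joint): Angle of the lever relative to the tray, rad, same axle and sense; the lever's angle in the stand is rocker + lever. A torsion spring, 0.09 N m/rad nominal, relaxed at 0, with damping 0.012 N m s/rad, joins them and turns the tray towards the lever. Stops at -1.4 and 1.4. The lever is counterweighted: let go, it springs back to about 0, in line with the tray.
- handle (a point): Grip point: middle of the lever's round black handle (24 mm diameter, 80 mm long, parallel to the axle, towards the robot). With the lever at angle a in the stand: x = -123, y = -95 sin(a), z = 150 + 95 cos(a) mm. Take it from above, fingers closing along the stand's y; it may turn between the pads. The lever's arm joins it 40 mm beyond this point.
- cup: Bystander: small white cup, 56 mm wide, 60 mm tall, on the stand's base plate at its near left corner. Origin under its centre. Leave alone.
- vial: Bystander: small amber jar, 40 mm wide, 60 mm tall, on the base plate at its near right corner. Origin under its centre. Leave alone.

How it is judged (in metres and radians):
On the way:
1. the pointer stands at the set-hand's arrow for six seconds without a break (angle between the z axis of tray and the z axis of sethand_tip, either way round below 0.08 rad), for 6 s.
At the end, for the whole second after the job is handed in: the tray lies at rest on the stop opposite to the one it started on (tilt above 0.27 rad, slower than 0.06 rad/s), and the freed lever is at rest (below 0.2 rad/s) (value of joint rocker above 0.27 rad and angular speed of tray below 0.06 rad/s and velocity of joint lever between -0.2 and 0.2 rad/s); the robot touches nothing.
It fails at once if the tray swings fast or slams (over 0.45 rad/s) (angular speed of tray above 0.45 rad/s).
It fails at once if the robot touches the tray, its racks or its pointer (contact force between any of the arm, the fingers and tray above 0.5 N).
It fails at once if the set-hand is moved (over 12 mm at its tip) (distance of sethand_tip from where it was at the start of the episode above 0.012 m).
It fails at once if the cup or the jar is moved (over 30 mm) (distance of any of cup, vial from where it was at the start of the episode above 0.03 m).
It also fails if it takes over 64 s, if anything falls off the work surface, if the arm or the gripper's body presses on something with over 40 N, if the wrist force passes 120 N, or if a joint passes its speed limit or range.

## Working session

There is one attempt and no reset: what is moved stays moved. The work goes in short steps, Python scripts to look and compute and a shell command to move; the robot and the scene stay as the last step left them, time stands still between calls to the robot, and variables do not carry over. Pictures are saved under pics/ and viewed, at most 10 in all, crops included, and the job is handed in when it is done.

```bash
ls; mkdir -p pics; python3 - <<'E'
from plant import *
import cv2,numpy as np
s=get_state();print({k:np.round(v,3).tolist() for k,v in s.items()})
for n in("side","top"):
    c=get_calibration(n);print(n,np.round(c["mtx"],1).tolist(),np.round(c["cam_to_world"],3).tolist())
    cv2.imwrite(f"pics/{n}0.png",camera(n)[:,:,::-1])
E
```

```text
pics
{'clock': 0.0, 'joint_pos': [72.197, 18.44, -4.015, 83.174, 1.296, 78.541, -3.26], 'joint_velocities': [-0.068, -0.034, -0.04, 0.007, 0.028, -0.013, 0.019], 'tau': [0.0, -49.129, -0.404, -31.253, -0.064, 0.044, 0.0], 'position': [207.203, -615.506, 221.458], 'eef_rot': [[0.948, 0.319, -0.001], [0.319, -0.948, 0.002], [-0.0, -0.002, -1.0]], 'force': [-0.345, -0.189, -0.544], 'wrist_torque': [0.002, 0.003, -0.002], 'grasp_force': 0.0, 'opening': 0.999}
side [[591.6, 0.0, 314.6], [0.0, 591.6, 234.9], [0.0, 0.0, 1.0]] [[0.99, -0.094, 0.105, 487.803], [-0.14, -0.729, 0.67, -731.889], [0.014, -0.678, -0.735, 1016.606], [0.0, 0.0, 0.0, 1.0]]
top [[516.9, 0.0, 322.4], [0.0, 516.9, 238.2], [0.0, 0.0, 1.0]] [[0.012, -0.993, 0.12, 456.22], [-1.0, -0.014, -0.014, 18.069], [0.016, -0.12, -0.993, 1075.303], [0.0, 0.0, 0.0, 1.0]]
```

View pics/side0.png

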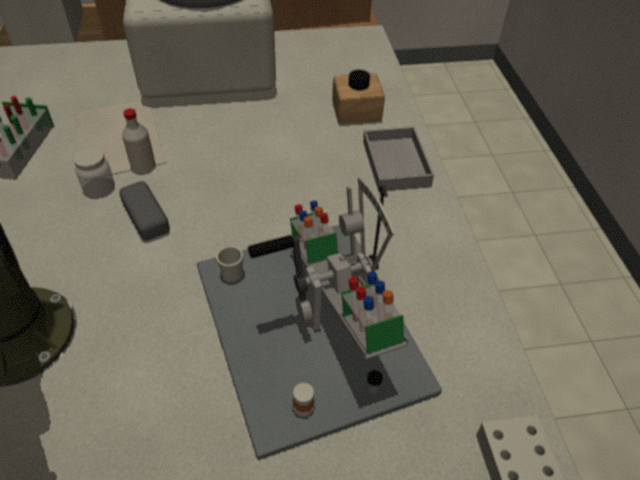

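View pics/top0.png

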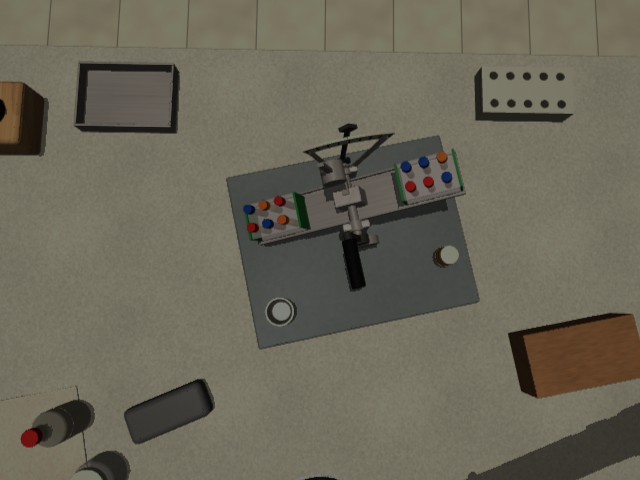

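The side picture shows the plate, with the left rack down, the dark handle at about (270,246) and the cup at (231,265). The top picture shows the plate corners at about (227,178), (440,137), (479,301) and (259,348), the handle at (353,262), and the set-hand head at about (348,128).

```bash
cat > h.py <<'E'
import numpy as np,cv2
from plant import *
def ray(n,uv):
    c=get_calibration(n);M=np.array(c["mtx"]);T=np.array(c["cam_to_world"])
    return T[:3,3],T[:3,:3]@np.linalg.solve(M,[uv[0],uv[1],1.])
def onplane(n,uv,p,nrm):
    o,d=ray(n,uv);return o+d*((np.asarray(p)-o)@nrm)/(d@nrm)
def proj(n,P):
    c=get_calibration(n);M=np.array(c["mtx"]);T=np.array(c["cam_to_world"])
    q=M@(T[:3,:3].T@(np.asarray(P,float)-T[:3,3]));return q[:2]/q[2]
E
python3 - <<'E'
from h import *
im=cv2.imread("pics/top0.png")
hsv=cv2.cvtColor(im,cv2.COLOR_BGR2HSV)
for p in [(250,250),(400,280),(300,300),(150,250),(550,250),(350,128),(353,262)]:print(p,im[p[1],p[0]],hsv[p[1],p[0]])
b,g,r=[im[:,:,i].astype(int) for i in range(3)]
m=((b-r)>5)&(b<130)
m=cv2.morphologyEx(m.astype(np.uint8),cv2.MORPH_OPEN,np.ones((3,3)))
cs,_=cv2.findContours(m,cv2.RETR_EXTERNAL,cv2.CHAIN_APPROX_NONE)
c=max(cs,key=cv2.contourArea);h=cv2.convexHull(c)
print(cv2.contourArea(h));q=cv2.approxPolyDP(h,8,True)[:,0];print(q.tolist())
W=np.array([onplane("top",p,[0,0,20],np.array([0,0,1.]))for p in q]);print(np.round(W,1).tolist())
print(np.linalg.norm(W-np.roll(W,1,0),axis=1))
a=im[100:210,290:400];s=cv2.imread("pics/side0.png")[160:280,290:430]
cv2.imwrite("pics/c0.png",np.hstack([cv2.resize(a,(400,400),interpolation=cv2.INTER_CUBIC),cv2.resize(s,(400,343),interpolation=cv2.INTER_CUBIC)[:400] if 0 else cv2.copyMakeBorder(cv2.resize(s,(400,343),interpolation=cv2.INTER_CUBIC),0,57,0,0,cv2.BORDER_CONSTANT)]))
E
```

```text
(250, 250) [70 73 71] [50 10 73]
(400, 280) [70 74 71] [53 14 74]
(300, 300) [76 80 77] [53 13 80]
(150, 250) [103 120 125] [ 23  45 125]
(550, 250) [105 122 124] [ 27  39 124]
(350, 128) [8 7 7] [120  32   8]
(353, 262) [8 7 8] [150  32   8]
89.5
[[425, 156], [422, 167]]
[[761.3, -211.2, 20.0], [737.5, -204.6, 20.0]]
[24.71330562 24.71330562]
```

View pics/c0.png

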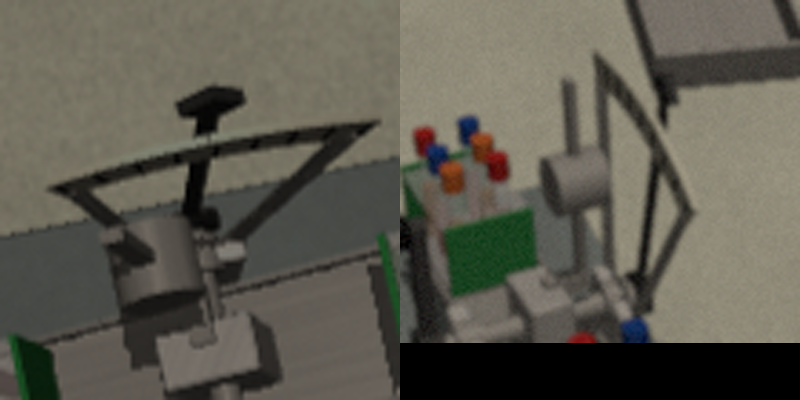

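The crop shows the set-hand arrow head at about (348.3,128.3) in the top view and (384,191) in the side view. The pointer weight leans left, as expected for tilt -0.3. My plate mask failed, so I'll redo it on saturation.

```bash
cat > st.py <<'E'
from h import *
im=cv2.imread("pics/top0.png")
b,g,r=[cv2.GaussianBlur(im,(5,5),0)[:,:,i].astype(int) for i in range(3)]
m=(abs(b-r)<8)&(g>50)&(g<105)
m=cv2.morphologyEx(m.astype(np.uint8),cv2.MORPH_OPEN,np.ones((5,5)))
cs,_=cv2.findContours(m,cv2.RETR_EXTERNAL,cv2.CHAIN_APPROX_NONE)
c=max([c for c in cs if cv2.pointPolygonTest(c,(300,290),False)>=0],key=cv2.contourArea)
h=cv2.convexHull(c)[:,0].astype(float)
# fit lines to contour points near guessed edges
G=np.array([(227,178),(440,137),(479,301),(259,348)],float)
P=c[:,0].astype(float);L=[]
for i in range(4):
    a,e=G[i],G[(i+1)%4];d=(e-a)/np.linalg.norm(e-a);n=np.array([-d[1],d[0]])
    t=(P-a)@d/np.linalg.norm(e-a);k=P[(abs((P-a)@n)<6)&(t>.08)&(t<.92)]
    vx,vy,x,y=cv2.fitLine(k.astype(np.float32),cv2.DIST_HUBER,0,.01,.01)[:,0];L.append(np.cross([x,y,1],[x+vx,y+vy,1]));print(len(k))
Q=[]
for i in range(4):
    x=np.cross(L[i-1],L[i]);Q.append(x[:2]/x[2])
print(np.round(Q,1).tolist())
z=np.array([0,0,1.])
W=np.array([onplane("top",p,[0,0,20],z)for p in Q]);print(np.round(W,1).tolist())
print("sizes",np.linalg.norm(W-np.roll(W,1,0),axis=1))
S=np.array([(120,230),(120,-230),(-240,-230),(-240,230)],float)
w=W[:,:2];sc=S-S.mean(0);wc=w-w.mean(0)
yaw=np.arctan2((sc[:,0]*wc[:,1]-sc[:,1]*wc[:,0]).sum(),(sc*wc).sum())
R=np.array([[np.cos(yaw),-np.sin(yaw),0],[np.sin(yaw),np.cos(yaw),0],[0,0,1]])
o=np.r_[w.mean(0),0]-R@np.r_[S.mean(0),0]
print("yaw",np.degrees(yaw),"o",o);np.savez("stand.npz",R=R,o=o)
f=lambda n,uv,x:R.T@(onplane(n,uv,o+R@[x,0,0],R[:,0])-o)
for n,uv in(("top",(348.3,128.3)),("side",(384,190.8))):
    p=f(n,uv,70);print(n,"head",p,"ang",np.arctan2(-p[1],p[2]-150),np.hypot(p[1],p[2]-150))
for n in("top","side"):
    for a in(-.3,):
        print(n,"handle ends",[proj(n,o+R@[x,-95*np.sin(a),150+95*np.cos(a)]).round(1).tolist() for x in(-163,-123,-83)], "ptr tip",proj(n,o+R@[30,-170*np.sin(a),150+170*np.cos(a)]))
    print(n,"head pred",[proj(n,o+R@[70,-185*np.sin(a),150+185*np.cos(a)]).round(1).tolist() for a in(-.09,0,.09)])
a=-.3;h=o+R@[-123,-95*np.sin(a),150+95*np.cos(a)];print("handle world",h)
s=get_state();E=np.array(s["eef_rot"]);p=np.array(s["position"])
t=h-[0,0,19];print("tool shift cm",E.T@(t-p)/10)
Rt=np.c_[R[:,0],-R[:,1],-R[:,2]];print("turn",cv2.Rodrigues(E.T@Rt)[0].ravel())
E
python3 st.py
```

```text
78
96
185
143
[[226.5, 178.1], [438.2, 136.2], [478.4, 300.7], [259.3, 347.9]]
[[707.3, 203.6, 20.0], [804.8, -239.6, 20.0], [460.3, -316.7, 20.0], [361.3, 126.3, 20.0]]
sizes [354.55018389 453.83492862 353.02310423 453.94319335]
yaw 12.539768299648607 o [641.95173473 -43.54929535   0.        ]
top head [ 70.          -0.8598696  335.21650295] ang 0.00464247734198664 185.21849891510823
side head [ 70.          -8.48810119 345.64490184] ang 0.043358050545023404 195.82894443499376
top handle ends [[357.5, 288.4], [352.2, 264.1], [347.0, 240.1]] ptr tip [319.90946082 164.89633377]
top head pred [[336.7, 130.8], [347.7, 128.5], [358.6, 126.5]]
side handle ends [[247.0, 252.7], [269.0, 246.8], [290.7, 241.0]] ptr tip [347.03544567 188.37906176]
side head pred [[377.0, 186.2], [381.2, 192.2], [385.4, 199.0]]
handle world [515.79039354 -42.84999095 240.75696647]
tool shift cm [ 47.5207358  -44.42740477   0.05122393]
turn [-0.00173921  0.000203    0.10595155]
```

```bash
cat > w.py <<'E'
from h import *
d=np.load("stand.npz");R,o=d["R"],d["o"]
def go(a,up=0):
    s=get_state();E=np.array(s["eef_rot"]);p=np.array(s["position"])
    h=o+R@[-123,-95*np.sin(a),150+95*np.cos(a)]+[0,0,-19+up]
    Rt=np.c_[R[:,0],-R[:,1],-R[:,2]]
    print(s["clock"],"shift",(E.T@(h-p)/10).round(2),"turn",cv2.Rodrigues(E.T@Rt)[0].ravel().round(3),"stand pos",(R.T@(p-o)).round(1))
if __name__=="__main__":go(-.3)
E
python3 -m handwheel '[[[0,0,-5],[0,0,0]],[[0,0,-10],[0,0,0]],[[3.5,-3.5,-11],[0,0,0]],[[7,-7,-11],[0,0,0]],[[10.5,-10.5,-11],[0,0,0]],[[14,-14,-11],[0,0,0]],[[17.5,-17.5,-11],[0,0,0]],[[21,-20,-11],[0,0,0]],[[24.5,-23,-11],[0,0,0]],[[28,-26,-11],[0,0,0]]]' 8.7; python3 w.py
```

```text
clock: 1.1
position: [390.2, -278.5, 332.3]
eef_rot: [[0.948, 0.319, -0.0], [0.319, -0.948, -0.0], [-0.0, 0.0, -1.0]]
force: [0.9, -0.9, -0.5]
opening: 0.996
grasp_force: 0.0
1.1 shift [ 19.42 -18.33  11.04] turn [0.    0.    0.106] stand pos [-296.7 -174.6  332.3]
```

```bash
python3 -m handwheel '[[[3.5,-3.3,0],[0,0,0.03]],[[7,-6.6,0],[0,0,0.06]],[[10.5,-10,0],[0,0,0.106]],[[14,-13.3,0],[0,0,0.106]],[[17,-16,0],[0,0,0.106]],[[19.4,-18.3,2],[0,0,0.106]],[[19.4,-18.3,4],[0,0,0.106]],[[19.4,-18.3,4],[0,0,0.106]],[[19.4,-18.3,4],[0,0,0.106]]]'; python3 w.py; python3 - <<'E'
from h import *
a=camera("side");b=camera("top")
cv2.imwrite("pics/p1.png",np.hstack([a[120:420,180:480],b[100:400,180:500]])[:,:,::-1]);cv2.imwrite("pics/side1.png",a[:,:,::-1]);cv2.imwrite("pics/top1.png",b[:,:,::-1])
E
```

```text
clock: 2.0
position: [514.8, -45.8, 292.4]
eef_rot: [[0.976, 0.216, -0.001], [0.216, -0.976, -0.0], [-0.001, 0.0, -1.0]]
force: [-0.1, -0.5, 0.5]
opening: 0.999
grasp_force: 0.0
2.0 shift [ 0.16 -0.27  7.06] turn [ 0.     0.001 -0.001] stand pos [-124.6   25.4  292.4]
```

View pics/p1.png

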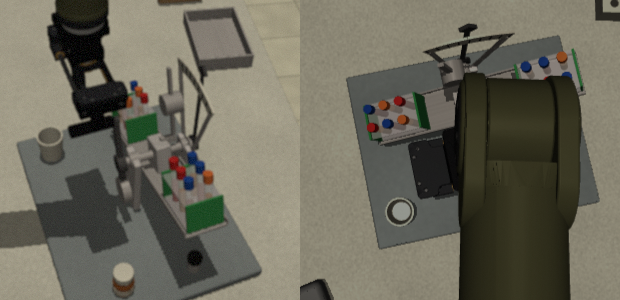

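The gripper is above the handle, aligned along it. The right rack's green end panel is unobstructed in the side view at about (385,333), so I'll track tilt from it. Next I descend and grip.

```bash
python3 -m handwheel '[[[0.15,-0.27,2],[0,0,0]],[[0.15,-0.27,4],[0,0,0]],[[0.15,-0.27,6],[0,0,0]],[[0.15,-0.27,7.05],[0,0,0]],[[0.15,-0.27,7.05],[0,0,0]]]'
python3 -m handwheel '[[[0,0,0],[0,0,0]],[[0,0,0],[0,0,0]],[[0,0,0],[0,0,0]],[[0,0,0],[0,0,0]],[[0,0,0],[0,0,0]],[[0,0,0],[0,0,0]],[[0,0,0],[0,0,0]]]' 0
cat > tilt.py <<'E'
from w import *
from scipy.optimize import minimize_scalar
def panel(im):  # rgb
    r,g,b=[im[:,:,i].astype(int) for i in range(3)]
    m=((g-np.maximum(r,b))>25).astype(np.uint8);m[:,:330]=0;m[:,470:]=0
    n,_,st,ce=cv2.connectedComponentsWithStats(m)
    i=max(range(1,n),key=lambda i:st[i,1]*.0+st[i,4]);return ce[i],st[i].tolist()
def Rx(a):return np.array([[1,0,0],[0,np.cos(a),-np.sin(a)],[0,np.sin(a),np.cos(a)]])
def body(uv,a,y0=-195):
    q=onplane("side",uv,o+R@([0,0,150]+Rx(a)@[0,y0,0]),R@Rx(a)[:,1]);return Rx(a).T@(R.T@(q-o)-[0,0,150])
def tilt(uv,B):
    return minimize_scalar(lambda a:np.sum((proj("side",o+R@([0,0,150]+Rx(a)@B))-uv)**2),bounds=(-.4,.4),method="bounded",options=dict(xatol=1e-5)).x
E
python3 - <<'E'
from tilt import *
for f in("side0","side1"):print(panel(cv2.imread(f"pics/{f}.png")[:,:,::-1]))
im=camera("side");c,st=panel(im);print(c,st)
for y in(-178,-195):
    B=body(c,-.3,y);print(B,[proj("side",o+R@([0,0,150]+Rx(a)@B)).round(1).tolist() for a in(-.3,0,.3)])
np.save("B.npy",body(c,-.3));go(-.3)
E
```

```text
clock: 2.6
position: [515.5, -42.7, 221.4]
eef_rot: [[0.976, 0.216, -0.002], [0.216, -0.976, 0.0], [-0.002, -0.0, -1.0]]
force: [0.1, -0.4, 0.2]
opening: 0.999
grasp_force: 0.0
clock: 3.3
position: [516.1, -42.0, 222.1]
eef_rot: [[0.976, 0.217, 0.0], [0.217, -0.976, -0.0], [-0.0, 0.0, -1.0]]
force: [1.4, -0.6, 0.2]
opening: 0.444
grasp_force: 0.0
(array([384.47657841, 333.41649695]), [366, 315, 38, 38, 982])
(array([384.38276553, 333.44388778]), [366, 315, 38, 38, 998])
[384.35792622 333.444666  ] [366, 315, 38, 38, 1003]
[  10.05304923 -178.          -14.76469536] [[384.4, 333.4], [382.1, 352.3], [376.4, 362.1]]
[   2.39418061 -195.            1.3940874 ] [[384.4, 333.4], [383.2, 356.9], [378.0, 370.3]]
3.35 shift [-0.05  0.08  0.03] turn [0. 0. 0.] stand pos [-122.5   28.9  222. ]
```

```bash
cat > m.py <<'E'
# usage: m.py target vmax nrows [init]: account for the rows last planned, measure, plan the next rows
import sys,os,json
from tilt import *
tgt,vmax,n=float(sys.argv[1]),float(sys.argv[2]),int(sys.argv[3])
N=4000;B=np.load("B.npy");rng=np.random.default_rng()
def step(X,L0,L1,T):   # X columns th,w,m0,kg,ks,I ; lever angle goes L0->L1 in T
    X=X.copy();k=max(1,round(T/.01));dt=T/k;dL=(L1-L0)/T
    for i in range(k):
        L=L0+(i+.5)/k*(L1-L0);th,w,m0,kg,ks,I=X.T
        w=w+dt/I*(kg*np.sin(th)+m0+ks*(L-th)+.012*(dL-w)-.004*w);th=th+dt*w
        lo=th<-.3;hi=th>.3;w=np.where(lo,np.maximum(w,0),np.where(hi,np.minimum(w,0),w))
        X[:,0],X[:,1]=np.clip(th,-.3,.3),w
    return X
ang=lambda p:np.arctan2(-p[0],p[1]-150)
if len(sys.argv)>4:
    s=get_state();p=R.T@(np.array(s["position"])-o)
    X=np.c_[np.full(N,-.3),np.zeros(N),rng.uniform(-.025,.025,N),.15*rng.uniform(.8,1.2,N),.09*rng.uniform(.92,1.08,N),.029*rng.uniform(.9,1.1,N)]
    cmd=[p[1],p[2]+19];plan=[]
else:
    d=np.load("pf.npz");X=d["X"];cmd=d["cmd"];plan=d["plan"]
for q in plan:
    X=step(X,ang(cmd),ang(q),.1);cmd=q
    X[:,1]+=rng.normal(0,.002,N)*(X[:,0]>-.299)
t0=get_state()["clock"];c,st=panel(camera("side"));z=tilt(c,B)
w=np.exp(-.5*((X[:,0]-z)/.008)**2)+1e-9;w/=w.sum()
X=X[rng.choice(N,N,p=w)];X[:,2]+=rng.normal(0,.0006,N);X[:,3:]*=1+rng.normal(0,.003,(N,3))
X[:,0]+=rng.normal(0,.001,N);X=step(X,ang(cmd),ang(cmd),.05)
s=get_state();p=R.T@(np.array(s["position"])-o);M=X.mean(0)
print("t",t0,"meas %.3f area %d"%(z,st[4]),"est",M.round(4),"sd",X.std(0)[:3].round(4),"L cmd %.3f tcp %.3f"%(ang(cmd),ang([p[1],p[2]+19])),"F",np.round(s["force"],1),"op",s["opening"])
Y=M[None];L=ang(cmd);c0=np.array(cmd);rows=[];plan=[];pred=[]
for i in range(n):
    th,wv,m0,kg,ks,I=Y[0];a=3*(np.clip(1.2*(tgt-th),-vmax,vmax)-wv)
    Ln=np.clip(th+(I*a-kg*np.sin(th)-m0+.016*wv)/ks,L-.1,L+.1)
    q=np.array([-95*np.sin(Ln),150+95*np.cos(Ln)]);r=np.round((q-c0)/10/.05)*.05
    q=c0+10*r;rows.append([[0,round(-r[0],2),round(-r[1],2)],[0,0,0]]);plan.append(q)
    Y=step(Y,L,ang(q),.1);L=ang(q);pred.append("%.3f/%.2f"%(Y[0,0],Y[0,1]))
np.savez("pf.npz",X=X,cmd=c0,plan=plan)
print(json.dumps(rows,separators=(",",":")),"\nL %.3f"%L,*pred)
E
python3 -m handwheel '[[[0,0,0],[0,0,0]],[[0,0,0],[0,0,0]],[[0,0,0],[0,0,0]],[[0,0,0],[0,0,0]],[[0,0,0],[0,0,0]]]' 0; python3 m.py 0.005 0.15 5 init
```

```text
clock: 3.85
position: [516.1, -42.0, 222.0]
eef_rot: [[0.976, 0.217, -0.0], [0.217, -0.976, -0.0], [-0.0, 0.0, -1.0]]
force: [-0.5, -0.3, -0.5]
opening: 0.265
grasp_force: 30.0
t 3.85 meas -0.300 area 1003 est [-3.00e-01 -1.70e-03 -2.00e-04  1.50e-01  9.00e-02  2.91e-02] sd [0.0001 0.009  0.0146] L cmd -0.307 tcp -0.307 F [ 0.8 -0.2 -0.2] op 0.26545913622876227
[[[0,0.95,-0.2],[0,0,0]],[[0,1.9,-0.35],[0,0,0]],[[0,2.85,-0.4],[0,0,0]],[[0,3.8,-0.35],[0,0,0]],[[0,4.75,-0.2],[0,0,0]]] 
L 0.198 -0.300/0.00 -0.300/0.00 -0.300/0.00 -0.300/0.00 -0.299/0.03
```

```bash
python3 m.py 0.005 0.15 3 init | tail -2; python3 -m handwheel '[[[0,0.95,-0.2],[0,0,0]],[[0,1.9,-0.35],[0,0,0]],[[0,2.85,-0.4],[0,0,0]]]' | head -1;  python3 m.py 0.005 0.15 2
```

```text
[[[0,0.95,-0.2],[0,0,0]],[[0,1.9,-0.35],[0,0,0]],[[0,2.85,-0.4],[0,0,0]]] 
L -0.003 -0.300/0.00 -0.300/0.00 -0.300/0.00
clock: 4.25
t 4.25 meas -0.300 area 1003 est [-0.2988  0.0072 -0.0003  0.1503  0.0901  0.029 ] sd [0.0028 0.0269 0.0144] L cmd -0.003 tcp -0.011 F [-3.8  4.4  7.9] op 0.26672122086905437
[[[0,0.95,0.05],[0,0,0]],[[0,1.9,0.2],[0,0,0]]] 
L 0.198 -0.299/0.00 -0.297/0.03
```

```bash
python3 -m handwheel '[[[0,0.95,0.05],[0,0,0]],[[0,1.9,0.2],[0,0,0]]]' | head -1;  python3 m.py 0.005 0.15 2
```

```text
clock: 4.5
t 4.5 meas -0.300 area 1004 est [-0.2971  0.0218 -0.0067  0.1527  0.09    0.029 ] sd [0.0048 0.0422 0.0115] L cmd 0.198 tcp 0.194 F [-2.7  3.5  5.3] op 0.265593874111463
[[[0,0.9,0.2],[0,0,0]],[[0,1.6,0.45],[0,0,0]]] 
L 0.373 -0.293/0.05 -0.286/0.10
```

```bash
python3 -m handwheel '[[[0,0.9,0.2],[0,0,0]],[[0,1.6,0.45],[0,0,0]]]' | head -1;  python3 m.py 0.005 0.15 2
```

```text
clock: 4.75
t 4.75 meas -0.297 area 1000 est [-0.2936  0.0488 -0.013   0.1543  0.0897  0.029 ] sd [0.0064 0.0464 0.0077] L cmd 0.373 tcp 0.367 F [-2.1  4.4  4.8] op 0.26291828330039646
[[[0,0.7,0.3],[0,0,0]],[[0,0.35,0.15],[0,0,0]]] 
L 0.414 -0.286/0.10 -0.276/0.10
```

```bash
python3 -m handwheel '[[[0,0.7,0.3],[0,0,0]],[[0,0.35,0.15],[0,0,0]]]' | head -1;  python3 m.py 0.005 0.15 2
```

```text
clock: 5.0
t 5.0 meas -0.269 area 965 est [-0.2628  0.1535 -0.0108  0.1503  0.0897  0.0291] sd [0.0091 0.0366 0.0061] L cmd 0.414 tcp 0.409 F [ 0.8  1.6 -5. ] op 0.2630747933359617
[[[0,-0.85,-0.35],[0,0,0]],[[0,-0.75,-0.3],[0,0,0]]] 
L 0.328 -0.249/0.13 -0.235/0.14
```

```bash
python3 -m handwheel '[[[0,-0.85,-0.35],[0,0,0]],[[0,-0.75,-0.3],[0,0,0]]]' | head -1;  python3 m.py 0.005 0.15 3
```

```text
clock: 5.25
t 5.25 meas -0.223 area 901 est [-0.2161  0.1775 -0.0092  0.1499  0.0892  0.0291] sd [0.0084 0.0254 0.0058] L cmd 0.328 tcp 0.328 F [ 2.2  0.6 -4.7] op 0.2656034310628126
[[[0,-0.7,-0.2],[0,0,0]],[[0,-0.6,-0.15],[0,0,0]],[[0,-0.75,-0.2],[0,0,0]]] 
L 0.247 -0.200/0.15 -0.184/0.16 -0.169/0.15
```

```bash
python3 -m handwheel '[[[0,-0.7,-0.2],[0,0,0]],[[0,-0.6,-0.15],[0,0,0]],[[0,-0.75,-0.2],[0,0,0]]]' | head -1;  python3 m.py 0.005 0.15 3
```

```text
clock: 5.6
t 5.6 meas -0.147 area 785 est [-0.1405  0.1995 -0.0066  0.1552  0.0894  0.0296] sd [0.0085 0.027  0.0046] L cmd 0.247 tcp 0.254 F [ 1.5 -3.7 -3. ] op 0.26380621450384484
[[[0,-0.75,-0.15],[0,0,0]],[[0,-0.65,-0.15],[0,0,0]],[[0,-0.9,-0.2],[0,0,0]]] 
L 0.150 -0.122/0.17 -0.106/0.17 -0.090/0.15
```

```bash
python3 -m handwheel '[[[0,-0.75,-0.15],[0,0,0]],[[0,-0.65,-0.15],[0,0,0]],[[0,-0.9,-0.2],[0,0,0]]]' | head -1;  python3 m.py 0.005 0.15 3
```

```text
clock: 5.95
t 5.95 meas -0.058 area 651 est [-0.05    0.231  -0.0023  0.1663  0.0885  0.0297] sd [0.0083 0.029  0.0031] L cmd 0.150 tcp 0.164 F [-0.3 -5.3  2.4] op 0.2708627538727424
[[[0,-0.95,-0.1],[0,0,0]],[[0,-1.9,-0.1],[0,0,0]],[[0,-1.85,-0.1],[0,0,0]]] 
L -0.045 -0.029/0.19 -0.013/0.13 -0.002/0.10
```

```bash
python3 -m handwheel '[[[0,-0.95,-0.1],[0,0,0]],[[0,-1.9,-0.1],[0,0,0]],[[0,-1.85,-0.1],[0,0,0]]]' | head -1; sed -i 's/c,st=panel(camera("side"))/im=camera("side");cv2.imwrite("pics\/last.png",im[:,:,::-1]);c,st=panel(im)/' m.py;  python3 m.py 0.005 0.15 3; python3 - <<'E'
from tilt import *
im=cv2.imread("pics/last.png");B=np.load("B.npy")
for a,col in((-.1,(255,0,0)),(0,(0,255,255)),(.1,(0,0,255))):
    u=proj("side",o+R@([30,-170*np.sin(a),150+170*np.cos(a)]));print(a,u)
    k=tuple(int(v) for v in u.round());cv2.circle(im,k,1,col,-1)
a=im[160:400,300:460];cv2.imwrite("pics/l1.png",cv2.resize(a,None,fx=2.5,fy=2.5,interpolation=cv2.INTER_CUBIC))
E
```

```text
clock: 6.3
t 6.3 meas 0.030 area 522 est [0.0331 0.1671 0.0008 0.1714 0.0865 0.03  ] sd [0.0082 0.0274 0.0018] L cmd -0.045 tcp -0.037 F [-0.7 -2.7  7.1] op 0.2689651849296289
[[[0,-0.95,0.1],[0,0,0]],[[0,-1.45,0.2],[0,0,0]],[[0,-1.1,0.15],[0,0,0]]] 
L -0.162 0.047/0.11 0.054/0.05 0.057/0.03
-0.1 [354.79506633 197.99693622]
0 [358.80380936 204.20006425]
0.1 [362.82956664 211.26699507]
```

View pics/l1.png

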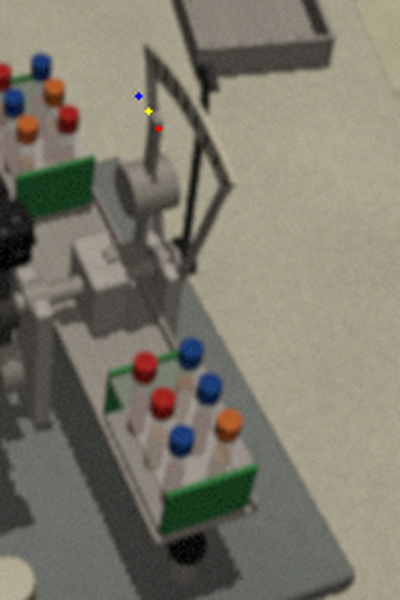

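The panel is fully visible at crop (160–257, 465–530), and the pointer tip lies between the 0 and +0.1 marks. That agrees with the measured 0.03 rad, so I carry on braking.

```bash
python3 -m handwheel '[[[0,-0.95,0.1],[0,0,0]],[[0,-1.45,0.2],[0,0,0]],[[0,-1.1,0.15],[0,0,0]]]' | head -1;  python3 m.py 0.005 0.15 3
```

```text
clock: 6.65
t 6.65 meas 0.072 area 420 est [0.072  0.0485 0.0019 0.1744 0.0861 0.0301] sd [0.0083 0.0295 0.0016] L cmd -0.162 tcp -0.170 F [-0.3  0.5  6.1] op 0.2629372103089678
[[[0,-0.55,0.1],[0,0,0]],[[0,-0.2,0.0],[0,0,0]],[[0,-0.05,-0.0],[0,0,0]]] 
L -0.168 0.074/-0.00 0.073/-0.02 0.070/-0.03
```

```bash
python3 -m handwheel '[[[0,-0.55,0.1],[0,0,0]],[[0,-0.2,0.0],[0,0,0]],[[0,-0.05,0],[0,0,0]]]' | head -1;  python3 m.py 0.005 0.15 3
```

```text
clock: 7.0
t 7.0 meas 0.073 area 414 est [ 0.071  -0.0371  0.002   0.1757  0.0864  0.03  ] sd [0.0083 0.0254 0.0012] L cmd -0.168 tcp -0.187 F [0.1 1.6 5.9] op 0.2667649107650688
[[[0,0.2,-0.05],[0,0,0]],[[0,0.35,-0.05],[0,0,0]],[[0,0.5,-0.1],[0,0,0]]] 
L -0.114 0.067/-0.04 0.062/-0.05 0.057/-0.05
```

```bash
python3 -m handwheel '[[[0,0.2,-0.05],[0,0,0]],[[0,0.35,-0.05],[0,0,0]],[[0,0.5,-0.1],[0,0,0]]]' | head -1;  python3 m.py 0.005 0.15 3
```

```text
clock: 7.35
t 7.35 meas 0.049 area 479 est [ 0.047  -0.0704  0.0017  0.1756  0.0866  0.03  ] sd [0.008  0.0222 0.0012] L cmd -0.114 tcp -0.156 F [0.1 6.2 6.9] op 0.2640309779011642
[[[0,0.5,-0.05],[0,0,0]],[[0,0.5,-0.05],[0,0,0]],[[0,0.6,-0.05],[0,0,0]]] 
L -0.051 0.041/-0.05 0.036/-0.05 0.031/-0.04
```

```bash
sed -i 's/"op",s\["opening"\])/"tcp-cmd",(p[1:]+[0,19]-cmd).round(1),p[0].round(1))/' m.py; python3 -m handwheel '[[[0,0.5,-0.05],[0,0,0]],[[0,0.5,-0.05],[0,0,0]],[[0,0.6,-0.05],[0,0,0]]]' | head -6;  python3 m.py 0.005 0.15 3
```

```text
clock: 7.7
position: [521.1, -61.3, 226.3]
eef_rot: [[0.976, 0.22, -0.001], [0.22, -0.976, 0.006], [-0.0, -0.006, -1.0]]
force: [-1.3, 6.4, 7.9]
opening: 0.264
grasp_force: 30.0
t 7.7 meas -0.001 area 554 est [ 0.     -0.1032  0.0006  0.1727  0.0866  0.0301] sd [0.0081 0.0216 0.0012] L cmd -0.051 tcp -0.093 F [-0.6  6.7  5.9] tcp-cmd [4.  0.3] -121.9
[[[0,0.95,0.0],[0,0,0]],[[0,1.15,0.0],[0,0,0]],[[0,1.0,0.0],[0,0,0]]] 
L 0.054 -0.008/-0.06 -0.012/-0.03 -0.015/-0.02
```

```bash
python3 - <<'E'
t=open("m.py").read()
t=t.replace('''for q in plan:
    X=step(X,ang(cmd),ang(q),.1);cmd=q
''','''s=get_state();p=R.T@(np.array(s["position"])-o);La=ang([p[1],p[2]+19])
L=float(d["La"]) if "d" in globals() and "La" in d else La
for i,q in enumerate(plan):
    e=La-ang(plan[-1]);e0=float(d["La"])-ang(d["cmd"])
    Lq=ang(q)+e0+(e-e0)*(i+1)/len(plan);X=step(X,L,Lq,.1);L=Lq;cmd=q
''').replace("X=step(X,ang(cmd),ang(cmd),.05)","X=step(X,La,La,.05)")
i=t.index("Y=M[None]")
t=t[:i]+'''Y=M[None];L=La;C=ang(cmd);c0=np.array(cmd);rows=[];plan=[];pred=[];UP,DN=.035,.012
for i in range(n):
    th,wv,m0,kg,ks,I=Y[0];a=3*(np.clip(1.2*(tgt-th),-vmax,vmax)-wv)
    Ln=th+(I*a-kg*np.sin(th)-m0+.016*wv)/ks
    Cn=C if abs(Ln-L)<.008 else np.clip(Ln+(UP if Ln>L else -DN),C-.1,C+.1)
    q=np.array([-95*np.sin(Cn),150+95*np.cos(Cn)]);r=np.round((q-c0)/10/.05)*.05
    q=c0+10*r;rows.append([[0,round(-r[0],2),round(-r[1],2)],[0,0,0]]);plan.append(q);C=ang(q)
    Ln=np.clip(L,C-UP,C+DN);Y=step(Y,L,Ln,.1);L=Ln;pred.append("%.3f/%.2f"%(Y[0,0],Y[0,1]))
np.savez("pf.npz",X=X,cmd=c0,plan=np.array(plan).reshape(-1,2),La=La)
print(json.dumps(rows,separators=(",",":")),"\\nC %.3f L %.3f"%(C,L),*pred)
'''
open("m.py","w").write(t)
d=dict(__import__("numpy").load("pf.npz"));d["plan"]=d["plan"][:0];__import__("numpy").savez("pf.npz",**d)
E
python3 m.py 0.005 0.15 3
```

```text
t 7.75 meas -0.010 area 570 est [-0.0111 -0.1249  0.0003  0.172   0.0865  0.0301] sd [0.0066 0.0203 0.0013] L cmd -0.051 tcp -0.093 F [-1.8  5.3  8.1] tcp-cmd [4.1 0.3] -121.9
[[[0,0.95,0.0],[0,0,0]],[[0,1.9,0.1],[0,0,0]],[[0,1.3,0.05],[0,0,0]]] 
C 0.086 L 0.098 -0.022/-0.09 -0.028/-0.04 -0.031/-0.02
```

```bash
python3 -m handwheel '[[[0,0.95,0],[0,0,0]],[[0,1.9,0.1],[0,0,0]],[[0,1.3,0.05],[0,0,0]]]' | head -1;  python3 m.py 0.005 0.15 3
```

```text
clock: 8.1
t 8.1 meas -0.059 area 651 est [-0.055  -0.0617 -0.0012  0.1711  0.0871  0.0305] sd [0.0073 0.0206 0.0013] L cmd 0.086 tcp 0.084 F [ 2.7 -2.  -0.6] tcp-cmd [ 0.3 -0.3] -122.2
[[[0,0.95,0.1],[0,0,0]],[[0,1.1,0.15],[0,0,0]],[[0,0.4,0.05],[0,0,0]]] 
C 0.129 L 0.141 -0.059/-0.02 -0.059/0.01 -0.057/0.02
```

```bash
python3 -m handwheel '[[[0,0.95,0.1],[0,0,0]],[[0,1.1,0.15],[0,0,0]],[[0,0.4,0.05],[0,0,0]]]' | head -1;  python3 m.py 0.005 0.15 3
```

```text
clock: 8.45
t 8.45 meas -0.073 area 670 est [-0.0661  0.0193 -0.0021  0.1708  0.0872  0.0307] sd [0.0076 0.0209 0.0012] L cmd 0.129 tcp 0.135 F [ 5.1 -0.9 -3.8] tcp-cmd [-0.6 -0.4] -122.4
[[[0,0.65,0.1],[0,0,0]],[[0,-0.1,-0.05],[0,0,0]],[[0,-0.2,-0.05],[0,0,0]]] 
C 0.107 L 0.119 -0.063/0.04 -0.058/0.05 -0.053/0.05
```

```bash
python3 -m handwheel '[[[0,0.65,0.1],[0,0,0]],[[0,-0.1,-0.05],[0,0,0]],[[0,-0.2,-0.05],[0,0,0]]]' | head -1;  python3 m.py 0.005 0.15 3
```

```text
clock: 8.8
t 8.8 meas -0.053 area 650 est [-0.0488  0.0677 -0.0024  0.1701  0.0872  0.0308] sd [0.0082 0.021  0.0011] L cmd 0.107 tcp 0.126 F [ 5.6 -2.2 -4.9] tcp-cmd [-1.7 -0.3] -122.4
[[[0,-0.35,-0.05],[0,0,0]],[[0,-0.35,-0.05],[0,0,0]],[[0,-0.55,-0.05],[0,0,0]]] 
C 0.049 L 0.061 -0.042/0.06 -0.037/0.06 -0.031/0.05
```

```bash
python3 -m handwheel '[[[0,-0.35,-0.05],[0,0,0]],[[0,-0.35,-0.05],[0,0,0]],[[0,-0.55,-0.05],[0,0,0]]]' | head -1;  python3 m.py 0.005 0.15 3
```

```text
clock: 9.15
t 9.15 meas -0.013 area 592 est [-0.011   0.1016 -0.0018  0.1691  0.0871  0.0309] sd [0.0078 0.0201 0.0012] L cmd 0.049 tcp 0.080 F [ 5.4 -3.7 -2.8] tcp-cmd [-3.  0.] -122.4
[[[0,-0.95,0.0],[0,0,0]],[[0,-0.2,0.0],[0,0,0]],[[0,-0.75,0.0],[0,0,0]]] 
C -0.030 L -0.018 -0.004/0.05 0.001/0.05 0.005/0.03
```

```bash
sed -i 's/UP,DN=.035,.012/UP,DN=.03,.03/' m.py; python3 - <<'E'
import numpy as np
d=dict(np.load("pf.npz"));d["plan"]=d["plan"][:0];np.savez("pf.npz",**d)
E
python3 m.py 0.005 0.1 3
```

```text
t 9.2 meas -0.007 area 574 est [-0.0038  0.1102 -0.0017  0.1689  0.0871  0.0309] sd [0.0063 0.018  0.0013] L cmd 0.049 tcp 0.081 F [ 6.5 -3.2 -3.5] tcp-cmd [-3.1  0. ] -122.4
[[[0,-0.95,0.0],[0,0,0]],[[0,-1.2,0.05],[0,0,0]],[[0,-0.5,0.0],[0,0,0]]] 
C -0.003 L -0.033 0.005/0.07 0.011/0.04 0.014/0.03
```

```bash
python3 -m handwheel '[[[0,-0.95,0],[0,0,0]],[[0,-1.2,0.05],[0,0,0]],[[0,-0.5,0],[0,0,0]]]' | head -1;  python3 m.py 0.005 0.1 3
```

```text
clock: 9.55
t 9.55 meas 0.034 area 517 est [ 0.0316  0.077  -0.0008  0.1692  0.0872  0.0309] sd [0.0072 0.0202 0.0012] L cmd -0.003 tcp 0.004 F [-0.6  3.3  8.2] tcp-cmd [-0.7  1.5] -122.3
[[[0,-0.95,0.05],[0,0,0]],[[0,-1.25,0.1],[0,0,0]],[[0,-0.45,0.0],[0,0,0]]] 
C -0.051 L -0.081 0.038/0.04 0.040/0.01 0.040/0.00
```

```bash
python3 - <<'E'
import numpy as np
d=dict(np.load("pf.npz"));d["plan"]=d["plan"][:0];d["phi"]=0.;d["phiplan"]=np.zeros(0);np.savez("pf.npz",**d)
t=open("m.py").read()
t=t.replace('La=ang([p[1],p[2]+19])','E_=R.T@np.array(s["eef_rot"]);g=p-19*E_[:,2];La=ang(g[1:])')
t=t.replace('"L cmd %.3f tcp %.3f"%(ang(cmd),ang([p[1],p[2]+19]))','"L cmd %.3f act %.3f"%(ang(cmd),La)')
t=t.replace('(p[1:]+[0,19]-cmd).round(1)','(g[1:]-cmd).round(1)')
i=t.index("Y=M[None]")
t=t[:i]+'''f0=float(d["phiplan"][-1] if len(d["phiplan"]) else d["phi"])
Y=M[None];L=La;C=ang(cmd);c0=np.array(cmd);rows=[];plan=[];ph=[];pred=[];Lb=La-C
tz=lambda f:np.array([np.sin(f),-np.cos(f)])
ty=lambda f:np.array([-np.cos(f),-np.sin(f)])
T0=c0+19*tz(f0)
for i in range(n):
    th,wv,m0,kg,ks,I=Y[0];a=3*(np.clip(1.2*(tgt-th),-vmax,vmax)-wv)
    Ln=th+(I*a-kg*np.sin(th)-m0+.016*wv)/ks
    Cn=np.clip(Ln-Lb,C-.1,C+.1);w_=round((Cn-f0)/.01)*.01;f=f0+w_
    D=np.array([-95*np.sin(Cn),150+95*np.cos(Cn)])+19*tz(f)-T0
    sy,sz=[round(round(v/.5)*.05,2) for v in(D@ty(f0),D@tz(f0))]
    q=T0+10*(sy*ty(f0)+sz*tz(f0))-19*tz(f)
    rows.append([[0,sy,sz],[round(w_,2),0,0]]);plan.append(q);ph.append(f);C=ang(q)
    Ln=C+Lb;Y=step(Y,L,Ln,.1);L=Ln;pred.append("%.3f/%.2f"%(Y[0,0],Y[0,1]))
np.savez("pf.npz",X=X,cmd=c0,plan=np.array(plan).reshape(-1,2),La=La,phi=f0,phiplan=ph)
print(json.dumps(rows,separators=(",",":")),"\\nC %.3f L %.3f phi0 %.3f"%(C,L,f0),*pred)
'''
open("m.py","w").write(t)
E
python3 m.py 0.005 0.1 3
```

```text
t 9.6 meas 0.035 area 507 est [ 0.0374  0.0827 -0.0007  0.1691  0.0872  0.0309] sd [0.0059 0.0185 0.0013] L cmd -0.003 act 0.004 F [-1.   2.8  7.5] tcp-cmd [-0.7  1.5] -122.3
[[[0,-0.75,0.05],[-0.1,0,0]],[[0,-0.9,0.05],[-0.12,0,0]],[[0,-0.7,0.05],[-0.1,0,0]]] 
C -0.097 L -0.090 phi0 0.000 0.043/0.04 0.045/0.01 0.045/-0.00
```

```bash
python3 -m handwheel '[[[0,-0.75,0.05],[-0.1,0,0]],[[0,-0.9,0.05],[-0.12,0,0]],[[0,-0.7,0.05],[-0.1,0,0]]]' | head -1;  python3 m.py 0.005 0.1 3
```

```text
clock: 9.95
t 9.95 meas 0.066 area 439 est [0.0605 0.0214 0.0004 0.1722 0.0878 0.0309] sd [0.0076 0.0213 0.0012] L cmd -0.097 act -0.098 F [-1.5  1.   8.9] tcp-cmd [0.2 1.3] -122.3
[[[0,-0.4,0.0],[-0.05,0,0]],[[0,-0.15,0.0],[-0.02,0,0]],[[0,-0.05,0.0],[-0.01,0,0]]] 
C -0.105 L -0.106 phi0 -0.100 0.061/-0.02 0.059/-0.02 0.056/-0.03
```

Lever tracking is now tight (commanded -0.097, actual -0.098).

```bash
python3 -m handwheel '[[[0,-0.4,0],[-0.05,0,0]],[[0,-0.15,0],[-0.02,0,0]],[[0,-0.05,0],[-0.01,0,0]]]' | head -1;  python3 m.py 0.005 0.1 3
```

```text
clock: 10.3
t 10.3 meas 0.072 area 404 est [ 0.0683 -0.0031  0.001   0.1737  0.088   0.0309] sd [0.0079 0.0203 0.0012] L cmd -0.105 act -0.099 F [-0.8  3.2  9.6] tcp-cmd [-0.4  1.4] -122.3
[[[0,-0.45,0.0],[-0.05,0,0]],[[0,-0.15,0.0],[-0.02,0,0]],[[0,-0.1,0.0],[-0.01,0,0]]] 
C -0.117 L -0.111 phi0 -0.110 0.066/-0.04 0.062/-0.04 0.058/-0.05
```

```bash
sed -i 's/normal(0,.002,N)/normal(0,.006,N)/;s/-z)\/.008/-z)\/.005/;s/normal(0,.0006,N)/normal(0,.002,N)/' m.py; python3 -m handwheel '[[[0,-0.45,0],[-0.05,0,0]],[[0,-0.15,0],[-0.02,0,0]],[[0,-0.1,0],[-0.01,0,0]]]' | head -1;  python3 m.py 0.005 0.1 3
```

```text
clock: 10.65
t 10.65 meas 0.065 area 421 est [ 0.0629 -0.0351  0.0012  0.1743  0.088   0.0309] sd [0.0053 0.0187 0.0022] L cmd -0.117 act -0.108 F [-0.7  2.6  9.5] tcp-cmd [-0.7  1.3] -122.2
[[[0,-0.1,0.0],[-0.01,0,0]],[[0,0.1,0.0],[0.01,0,0]],[[0,0.15,0.0],[0.02,0,0]]] 
C -0.097 L -0.088 phi0 -0.120 0.059/-0.05 0.054/-0.05 0.049/-0.05
```

```bash
python3 -m handwheel '[[[0,-0.1,0],[-0.01,0,0]],[[0,0.1,0],[0.01,0,0]],[[0,0.15,0],[0.02,0,0]]]' | head -1;  python3 m.py 0.005 0.1 3
```

```text
clock: 11.0
t 11.0 meas 0.050 area 455 est [ 0.0469 -0.0518  0.0012  0.1746  0.0881  0.0309] sd [0.0055 0.0247 0.0028] L cmd -0.097 act -0.089 F [-0.7  2.2  8.7] tcp-cmd [-0.7  1.3] -122.2
[[[0,0.15,0.0],[0.02,0,0]],[[0,0.2,0.0],[0.03,0,0]],[[0,0.3,0.0],[0.04,0,0]]] 
C -0.058 L -0.049 phi0 -0.100 0.042/-0.05 0.037/-0.05 0.033/-0.04
```

```bash
python3 -m handwheel '[[[0,0.15,0],[0.02,0,0]],[[0,0.2,0],[0.03,0,0]],[[0,0.3,0],[0.04,0,0]]]' | head -1;  python3 m.py 0.005 0.1 3
```

```text
clock: 11.35
t 11.35 meas 0.032 area 501 est [ 0.03   -0.0425  0.0013  0.174   0.0881  0.031 ] sd [0.0058 0.0269 0.003 ] L cmd -0.058 act -0.050 F [-1.   2.5  8.7] tcp-cmd [-0.6  1.2] -122.2
[[[0,0.1,0.0],[0.01,0,0]],[[0,0.1,0.0],[0.02,0,0]],[[0,0.15,0.0],[0.02,0,0]]] 
C -0.038 L -0.031 phi0 -0.060 0.026/-0.04 0.023/-0.03 0.020/-0.03
```

Convergent now. The window has probably been open since about 8.8 s, and I'll refine while holding. I'm also checking the pointer against the hand with a picture.

```bash
python3 -m handwheel '[[[0,0.1,0],[0.01,0,0]],[[0,0.1,0],[0.02,0,0]],[[0,0.15,0],[0.02,0,0]]]' | head -1;  python3 m.py 0.005 0.1 4; python3 - <<'E'
from h import *
a=cv2.imread("pics/last.png")[160:340,300:440];cv2.imwrite("pics/l2.png",cv2.resize(a,None,fx=3.3,fy=3.3,interpolation=cv2.INTER_CUBIC))
E
```

```text
clock: 11.7
t 11.7 meas 0.012 area 524 est [ 0.0106 -0.0487  0.0004  0.1732  0.0879  0.031 ] sd [0.0056 0.0257 0.0028] L cmd -0.038 act -0.028 F [-0.5  1.9  8.4] tcp-cmd [-0.9  1.2] -122.2
[[[0,0.35,0.0],[0.05,0,0]],[[0,0.3,0.0],[0.04,0,0]],[[0,0.3,0.0],[0.04,0,0]],[[0,0.25,0.0],[0.04,0,0]]] 
C -0.004 L 0.006 phi0 -0.040 0.007/-0.03 0.005/-0.02 0.003/-0.01 0.002/-0.01
```

View pics/l2.png

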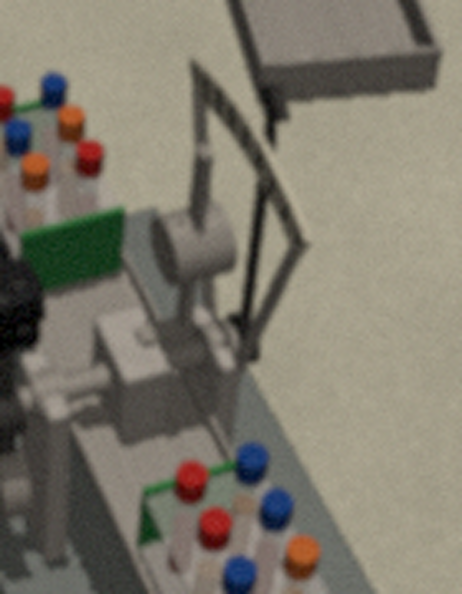

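The pointer tip is at crop (203,148), i.e. (361.5,204.8), which gives about 0.02 rad. The arrow head is at crop (270,105), i.e. (381.8,191.8), which gives about 0.00 rad. Both agree with the panel measurement, so I keep holding.

```bash
python3 -m handwheel '[[[0,0.35,0],[0.05,0,0]],[[0,0.3,0],[0.04,0,0]],[[0,0.3,0],[0.04,0,0]],[[0,0.25,0],[0.04,0,0]]]' | head -1;  python3 m.py 0.005 0.1 4
```

```text
clock: 12.15
t 12.15 meas 0.005 area 561 est [0.0052 0.0036 0.0006 0.1733 0.088  0.0311] sd [0.0057 0.0252 0.0027] L cmd -0.004 act 0.011 F [ 0.9 -0.4  6.4] tcp-cmd [-1.4  1. ] -122.3
[[[0,-0.2,0.0],[-0.03,0,0]],[[0,-0.15,0.0],[-0.02,0,0]],[[0,-0.15,0.0],[-0.03,0,0]],[[0,-0.15,0.0],[-0.02,0,0]]] 
C -0.023 L -0.009 phi0 0.000 0.005/-0.00 0.005/-0.00 0.005/-0.00 0.005/-0.00
```

```bash
python3 -m handwheel '[[[0,-0.2,0],[-0.03,0,0]],[[0,-0.15,0],[-0.02,0,0]],[[0,-0.15,0],[-0.03,0,0]],[[0,-0.15,0],[-0.02,0,0]]]' | head -1;  python3 m.py 0.005 0.1 5
```

```text
clock: 12.6
t 12.6 meas 0.001 area 553 est [-0.     -0.014   0.0003  0.1736  0.088   0.0311] sd [0.0059 0.0263 0.0027] L cmd -0.023 act -0.013 F [ 0.7 -0.3  8.5] tcp-cmd [-0.9  1. ] -122.3
[[[0,0.2,0.0],[0.03,0,0]],[[0,0.15,0.0],[0.02,0,0]],[[0,0.15,0.0],[0.02,0,0]],[[0,0.15,0.0],[0.01,0,0]],[[0,0.15,0.0],[0.01,0,0]]] 
C -0.006 L 0.004 phi0 -0.020 -0.001/-0.00 -0.001/-0.00 -0.001/0.00 -0.001/0.00 -0.000/0.00
```

```bash
python3 -m handwheel '[[[0,0.2,0],[0.03,0,0]],[[0,0.15,0],[0.02,0,0]],[[0,0.15,0],[0.02,0,0]],[[0,0.15,0],[0.01,0,0]],[[0,0.15,0],[0.01,0,0]]]' | head -1;  python3 m.py 0.005 0.1 5
```

```text
clock: 13.15
t 13.15 meas 0.002 area 553 est [0.0022 0.0104 0.0005 0.1727 0.0879 0.0311] sd [0.0057 0.0241 0.0026] L cmd -0.006 act 0.003 F [0.4 0.  6.8] tcp-cmd [-0.8  1. ] -122.3
[[[0,-0.15,0.0],[-0.01,0,0]],[[0,-0.1,0.0],[-0.01,0,0]],[[0,-0.1,0.0],[-0.01,0,0]],[[0,-0.15,0.0],[-0.01,0,0]],[[0,-0.1,0.0],[-0.01,0,0]]] 
C -0.018 L -0.009 phi0 -0.010 0.003/0.00 0.003/0.00 0.004/0.00 0.004/0.00 0.004/0.00
```

```bash
python3 -m handwheel '[[[0,-0.15,0],[-0.01,0,0]],[[0,-0.1,0],[-0.01,0,0]],[[0,-0.1,0],[-0.01,0,0]],[[0,-0.15,0],[-0.01,0,0]],[[0,-0.1,0],[-0.01,0,0]]]' | head -1;  python3 m.py 0.005 0.1 6
```

```text
clock: 13.7
t 13.7 meas 0.001 area 554 est [ 0.0011 -0.0037  0.0002  0.1726  0.088   0.0311] sd [0.0058 0.0245 0.0026] L cmd -0.018 act -0.007 F [1.  1.6 7.6] tcp-cmd [-1.1  1. ] -122.3
[[[0,0.1,0.0],[0.01,0,0]],[[0,0.05,0.0],[0.01,0,0]],[[0,0.05,0.0],[0.01,0,0]],[[0,0.0,0.0],[0.01,0,0]],[[0,0.05,0.0],[0.01,0,0]],[[0,0.0,0.0],[0.0,0,0]]] 
C -0.018 L -0.007 phi0 -0.020 0.001/0.00 0.001/0.00 0.002/0.00 0.002/0.00 0.002/0.00 0.002/0.00
```

```bash
python3 -m handwheel '[[[0,0.1,0],[0.01,0,0]],[[0,0.05,0],[0.01,0,0]],[[0,0.05,0],[0.01,0,0]],[[0,0,0],[0.01,0,0]],[[0,0.05,0],[0.01,0,0]],[[0,0,0],[0,0,0]]]' | head -1;  python3 m.py 0.005 0.1 6
```

```text
clock: 14.35
t 14.35 meas 0.008 area 545 est [0.0082 0.0163 0.0006 0.1717 0.0878 0.0311] sd [0.0055 0.024  0.0025] L cmd -0.018 act -0.004 F [-0.   0.1  7. ] tcp-cmd [-1.4  1. ] -122.3
[[[0,-0.2,0.0],[-0.03,0,0]],[[0,-0.15,0.0],[-0.02,0,0]],[[0,-0.15,0.0],[-0.02,0,0]],[[0,-0.15,0.0],[-0.02,0,0]],[[0,-0.15,0.0],[-0.02,0,0]],[[0,-0.15,0.0],[-0.02,0,0]]] 
C -0.038 L -0.023 phi0 -0.020 0.009/0.00 0.010/0.00 0.010/0.00 0.010/-0.00 0.010/-0.00 0.010/-0.00
```

```bash
python3 -m handwheel '[[[0,-0.2,0],[-0.03,0,0]],[[0,-0.15,0],[-0.02,0,0]],[[0,-0.15,0],[-0.02,0,0]],[[0,-0.15,0],[-0.02,0,0]],[[0,-0.15,0],[-0.02,0,0]],[[0,-0.15,0],[-0.02,0,0]]]' | head -1;  python3 m.py 0.005 0.1 6
```

```text
clock: 15.0
t 15.0 meas 0.007 area 541 est [ 0.0071 -0.0127  0.0004  0.1716  0.0879  0.0312] sd [0.0057 0.0235 0.0025] L cmd -0.038 act -0.026 F [0.5 0.  6.7] tcp-cmd [-1.1  1. ] -122.3
[[[0,0.15,0.0],[0.03,0,0]],[[0,0.15,0.0],[0.02,0,0]],[[0,0.15,0.0],[0.02,0,0]],[[0,0.15,0.0],[0.02,0,0]],[[0,0.15,0.0],[0.02,0,0]],[[0,0.1,0.0],[0.02,0,0]]] 
C -0.023 L -0.012 phi0 -0.040 0.006/-0.00 0.006/-0.00 0.005/-0.00 0.005/-0.00 0.005/-0.00 0.005/-0.00
```

```bash
python3 -m handwheel '[[[0,0.15,0],[0.03,0,0]],[[0,0.15,0],[0.02,0,0]],[[0,0.15,0],[0.02,0,0]],[[0,0.15,0],[0.02,0,0]],[[0,0.15,0],[0.02,0,0]],[[0,0.1,0],[0.02,0,0]]]' | head -1;  python3 m.py 0.005 0.1 7
```

```text
clock: 15.65
t 15.65 meas 0.007 area 551 est [0.0065 0.003  0.0005 0.1711 0.0878 0.0312] sd [0.0057 0.0235 0.0025] L cmd -0.023 act -0.009 F [1.1 0.3 7.2] tcp-cmd [-1.3  1. ] -122.3
[[[0,-0.05,0.0],[-0.01,0,0]],[[0,-0.05,0.0],[-0.01,0,0]],[[0,0.0,0.0],[-0.01,0,0]],[[0,-0.05,0.0],[-0.01,0,0]],[[0,0.0,0.0],[-0.01,0,0]],[[0,0.0,0.0],[-0.01,0,0]],[[0,-0.05,0.0],[-0.01,0,0]]] 
C -0.031 L -0.016 phi0 -0.020 0.007/-0.00 0.007/-0.00 0.007/0.00 0.007/-0.00 0.006/-0.00 0.006/0.00 0.006/-0.00
```

```bash
python3 -m handwheel '[[[0,-0.05,0],[-0.01,0,0]],[[0,-0.05,0],[-0.01,0,0]],[[0,0,0],[-0.01,0,0]],[[0,-0.05,0],[-0.01,0,0]],[[0,0,0],[-0.01,0,0]],[[0,0,0],[-0.01,0,0]],[[0,-0.05,0],[-0.01,0,0]]]' | head -1;  python3 m.py 0.005 0.1 8
```

```text
clock: 16.4
t 16.4 meas -0.004 area 562 est [-0.0052 -0.0275  0.      0.1709  0.0878  0.0311] sd [0.0057 0.0225 0.0024] L cmd -0.031 act -0.018 F [1.1 0.2 8.9] tcp-cmd [-1.2  1. ] -122.3
[[[0,0.45,0.0],[0.06,0,0]],[[0,0.3,0.0],[0.04,0,0]],[[0,0.3,0.0],[0.04,0,0]],[[0,0.3,0.0],[0.04,0,0]],[[0,0.25,0.0],[0.03,0,0]],[[0,0.25,0.0],[0.03,0,0]],[[0,0.2,0.0],[0.03,0,0]],[[0,0.2,0.0],[0.02,0,0]]] 
C -0.006 L 0.007 phi0 -0.030 -0.007/-0.00 -0.007/-0.00 -0.007/0.00 -0.006/0.01 -0.006/0.01 -0.005/0.01 -0.004/0.01 -0.003/0.01
```

```bash
python3 -m handwheel '[[[0,0.45,0],[0.06,0,0]],[[0,0.3,0],[0.04,0,0]],[[0,0.3,0],[0.04,0,0]],[[0,0.3,0],[0.04,0,0]],[[0,0.25,0],[0.03,0,0]],[[0,0.25,0],[0.03,0,0]],[[0,0.2,0],[0.03,0,0]],[[0,0.2,0],[0.02,0,0]]]' | head -1;  python3 m.py 0.005 0.1 8
```

```text
clock: 17.25
t 17.25 meas 0.005 area 565 est [0.0065 0.032  0.0002 0.1704 0.0878 0.0312] sd [0.0056 0.0224 0.0024] L cmd -0.006 act 0.014 F [ 1.3 -0.3  5.3] tcp-cmd [-1.9  0.8] -122.3
[[[0,-0.4,0.0],[-0.05,0,0]],[[0,-0.3,0.0],[-0.03,0,0]],[[0,-0.3,0.0],[-0.04,0,0]],[[0,-0.3,0.0],[-0.03,0,0]],[[0,-0.25,0.0],[-0.03,0,0]],[[0,-0.25,0.0],[-0.03,0,0]],[[0,-0.25,0.0],[-0.03,0,0]],[[0,-0.25,0.0],[-0.03,0,0]]] 
C -0.038 L -0.019 phi0 -0.010 0.009/0.01 0.010/0.01 0.010/0.00 0.011/0.00 0.011/0.00 0.011/-0.00 0.011/-0.00 0.010/-0.00
```

```bash
python3 -m handwheel '[[[0,-0.4,0],[-0.05,0,0]],[[0,-0.3,0],[-0.03,0,0]],[[0,-0.3,0],[-0.04,0,0]],[[0,-0.3,0],[-0.03,0,0]],[[0,-0.25,0],[-0.03,0,0]],[[0,-0.25,0],[-0.03,0,0]],[[0,-0.25,0],[-0.03,0,0]],[[0,-0.25,0],[-0.03,0,0]]]' | head -1;  python3 m.py 0.4 0.12 3
```

```text
clock: 18.1
t 18.1 meas 0.005 area 553 est [ 0.0049 -0.0171  0.0003  0.1704  0.0878  0.0312] sd [0.0055 0.0227 0.0024] L cmd -0.038 act -0.025 F [0.4 1.3 8.1] tcp-cmd [-1.2  1. ] -122.2
[[[0,0.75,0.05],[0.1,0,0]],[[0,0.9,0.05],[0.12,0,0]],[[0,0.65,0.05],[0.09,0,0]]] 
C 0.049 L 0.062 phi0 -0.040 0.006/0.03 0.010/0.06 0.017/0.07
```

The hold is well past 6 s, so I now lower towards +0.30 at about 0.12 rad/s.

```bash
python3 -m handwheel '[[[0,0.75,0.05],[0.1,0,0]],[[0,0.9,0.05],[0.12,0,0]],[[0,0.65,0.05],[0.09,0,0]]]' | head -1;  python3 m.py 0.4 0.12 4
```

```text
clock: 18.45
t 18.45 meas 0.013 area 537 est [ 0.0177  0.0852 -0.0005  0.1705  0.0878  0.0312] sd [0.0054 0.0248 0.0027] L cmd 0.049 act 0.087 F [-0.5 -1.4  6. ] tcp-cmd [-3.7  0.6] -122.3
[[[0,-0.35,0.0],[-0.05,0,0]],[[0,-0.4,0.0],[-0.05,0,0]],[[0,-0.55,0.0],[-0.07,0,0]],[[0,-0.65,0.0],[-0.08,0,0]]] 
C -0.036 L 0.002 phi0 0.050 0.026/0.08 0.035/0.10 0.045/0.10 0.055/0.10
```

```bash
python3 -m handwheel '[[[0,-0.35,0],[-0.05,0,0]],[[0,-0.4,0],[-0.05,0,0]],[[0,-0.55,0],[-0.07,0,0]],[[0,-0.65,0],[-0.08,0,0]]]' | head -1;  python3 m.py 0.4 0.12 4
```

```text
clock: 18.9
t 18.9 meas 0.056 area 457 est [ 0.0602  0.0987 -0.0003  0.1699  0.0877  0.0313] sd [0.0058 0.0247 0.0027] L cmd -0.036 act -0.012 F [ 1.9 -1.9  5.8] tcp-cmd [-2.2  0.6] -122.4
[[[0,0.0,0.0],[-0.01,0,0]],[[0,-0.1,0.0],[-0.02,0,0]],[[0,-0.2,0.05],[-0.03,0,0]],[[0,-0.3,0.05],[-0.05,0,0]]] 
C -0.077 L -0.054 phi0 -0.030 0.070/0.11 0.081/0.11 0.092/0.11 0.103/0.11
```

```bash
python3 -m handwheel '[[[0,0,0],[-0.01,0,0]],[[0,-0.1,0],[-0.02,0,0]],[[0,-0.2,0.05],[-0.03,0,0]],[[0,-0.3,0.05],[-0.05,0,0]]]' | head -1;  python3 m.py 0.4 0.12 3
```

```text
clock: 19.35
t 19.35 meas 0.104 area 371 est [ 0.1097  0.1159 -0.0003  0.1701  0.0877  0.0312] sd [0.0057 0.0248 0.0027] L cmd -0.077 act -0.053 F [ 0.7 -0.6  7.7] tcp-cmd [-2.3  1.1] -122.4
[[[0,-0.15,0.0],[-0.02,0,0]],[[0,-0.25,0.0],[-0.03,0,0]],[[0,-0.3,0.0],[-0.04,0,0]]] 
C -0.117 L -0.093 phi0 -0.080 0.121/0.11 0.133/0.11 0.144/0.12
```

```bash
python3 -m handwheel '[[[0,-0.15,0],[-0.02,0,0]],[[0,-0.25,0],[-0.03,0,0]],[[0,-0.3,0],[-0.04,0,0]]]' | head -1;  python3 m.py 0.4 0.12 3
```

```text
clock: 19.7
t 19.7 meas 0.142 area 278 est [ 0.1478  0.1101 -0.0004  0.1699  0.0878  0.0313] sd [0.0057 0.0269 0.0029] L cmd -0.117 act -0.096 F [ 0.3 -0.7  8.6] tcp-cmd [-1.9  1. ] -122.4
[[[0,-0.05,0.0],[0.0,0,0]],[[0,-0.15,0.0],[-0.02,0,0]],[[0,-0.2,0.0],[-0.03,0,0]]] 
C -0.144 L -0.123 phi0 -0.120 0.159/0.11 0.170/0.11 0.182/0.12
```

```bash
python3 -m handwheel '[[[0,-0.05,0],[0,0,0]],[[0,-0.15,0],[-0.02,0,0]],[[0,-0.2,0],[-0.03,0,0]]]' | head -1; sed -i 's/"meas %.3f area %d"%(z,st\[4\])/"meas %.3f"%z,st,c.round(1)/' m.py; python3 m.py 0.4 0.12 3
```

```text
clock: 20.05
t 20.05 meas 0.191 [365, 358, 35, 19, 204] [380.4 366.7] est [0.1976 0.1468 0.0008 0.1704 0.0878 0.0313] sd [0.0056 0.0262 0.003 ] L cmd -0.144 act -0.126 F [ 0.8 -0.4  8.2] tcp-cmd [-1.6  1. ] -122.4
[[[0,-0.55,0.0],[-0.06,0,0]],[[0,-0.45,0.0],[-0.05,0,0]],[[0,-0.55,0.0],[-0.07,0,0]]] 
C -0.216 L -0.198 phi0 -0.150 0.211/0.12 0.224/0.13 0.236/0.12
```

```bash
python3 -m handwheel '[[[0,-0.55,0],[-0.06,0,0]],[[0,-0.45,0],[-0.05,0,0]],[[0,-0.55,0],[-0.07,0,0]]]' | head -1; python3 m.py 0.4 0.10 3
```

```text
clock: 20.4
t 20.4 meas 0.224 [361, 360, 38, 18, 154] [379.7 367.9] est [ 0.2296  0.0887 -0.0006  0.1695  0.0878  0.0314] sd [0.0057 0.0273 0.0032] L cmd -0.216 act -0.197 F [-1.5  1.6  8.2] tcp-cmd [-1.6  1.1] -122.3
[[[0,0.15,0.0],[0.03,0,0]],[[0,0.05,0.0],[0.01,0,0]],[[0,0.0,0.0],[0.0,0,0]]] 
C -0.216 L -0.197 phi0 -0.220 0.239/0.10 0.249/0.10 0.258/0.10
```

```bash
python3 -m handwheel '[[[0,0.15,0],[0.03,0,0]],[[0,0.05,0],[0.01,0,0]],[[0,0,0],[0,0,0]]]' | head -1; python3 m.py 0.4 0.10 3
```

```text
clock: 20.75
t 20.75 meas 0.206 [364, 360, 35, 16, 143] [380.7 367.5] est [ 0.2083 -0.0596 -0.0066  0.1698  0.0876  0.031 ] sd [0.005  0.0283 0.0036] L cmd -0.216 act -0.203 F [-0.1  1.6  9.1] tcp-cmd [-1.1  0.9] -122.4
[[[0,0.75,0.05],[0.1,0,0]],[[0,1.5,0.15],[0.2,0,0]],[[0,1.3,0.1],[0.18,0,0]]] 
C -0.043 L -0.030 phi0 -0.220 0.204/-0.03 0.204/0.03 0.207/0.04
```

The panel has become too foreshortened to trust, because its area keeps falling while the centroid wobbles. I'll switch to the right rack's orange cap, triangulated from the two first pictures.

```bash
cat > cap.py <<'E'
from tilt import *
def orange(im,x0,y0,x1,y1):  # bgr
    h=cv2.cvtColor(im,cv2.COLOR_BGR2HSV)[y0:y1,x0:x1]
    m=((h[:,:,0]>=7)&(h[:,:,0]<=16)&(h[:,:,1]>150)&(h[:,:,2]>70)).astype(np.uint8)
    n,_,st,ce=cv2.connectedComponentsWithStats(m);i=1+np.argmax(st[1:,4]);return ce[i]+[x0,y0],st[i,4]
def cap():
    us,a=orange(cv2.imread("pics/side0.png"),375,280,405,315);ut,b=orange(cv2.imread("pics/top0.png"),430,145,455,170)
    (p,d),(q,e)=ray("side",us),ray("top",ut)
    k=np.linalg.lstsq(np.c_[d,-e],q-p,rcond=None)[0];A=p+k[0]*d;C=q+k[1]*e
    return Rx(-.3).T@(R.T@((A+C)/2-o)-[0,0,150]),np.linalg.norm(A-C),a,b
Bc=cap()[0]
def captilt(im):
    u,a=orange(im,340,270,440,380);return tilt(u,Bc),u,a
E
python3 - <<'E'
from cap import *
print(cap(),[proj("side",o+R@([0,0,150]+Rx(a)@Bc)).round(1).tolist() for a in(-.3,0,.2,.25,.3)])
im=cv2.imread("pics/last.png");print(captilt(im))
print(captilt(cv2.imread("pics/side1.png")))
cv2.imwrite("pics/l3.png",cv2.resize(im[160:400,300:460],None,fx=2.5,fy=2.5,interpolation=cv2.INTER_CUBIC))
E
```

```text
(array([  19.1247149 , -175.39548867,   56.32356813]), np.float64(0.6987489351205202), np.int32(105), np.int32(81)) [[387.5, 296.8], [390.7, 326.2], [390.4, 342.0], [390.0, 345.4], [389.5, 348.5]]
(np.float64(0.2845139253352733), array([389.82432432, 347.56756757]), np.int32(74))
(np.float64(-0.29883629808667583), array([387.66037736, 296.86792453]), np.int32(106))
```

View pics/l3.png

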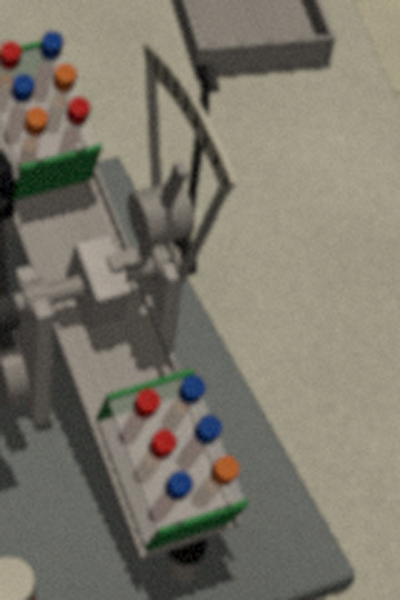

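The picture shows the tray nearly on the right stop. The orange cap at crop (225,468) gives a tilt of 0.285, so I use the cap from here. With the lever held where it is, the tray should settle gently.

```bash
cat > q.py <<'E'
from cap import *
z=[]
for i in range(2):
    s=get_state();im=camera("side")[:,:,::-1].copy();t=captilt(im);z.append((s["clock"],round(t[0],4),t[1].round(1).tolist(),t[2]))
cv2.imwrite("pics/last.png",im)
s=get_state();E=R.T@np.array(s["eef_rot"]);g=R.T@(np.array(s["position"])-o)-19*E[:,2]
print(z,"L",np.arctan2(-g[1],g[2]-150),"phi",np.arctan2(E[1,2],-E[2,2]),"F",np.round(s["force"],1),"op",s["opening"])
E
python3 -m handwheel '[[[0,0,0],[0,0,0]],[[0,0,0],[0,0,0]],[[0,0,0],[0,0,0]]]' | head -1; python3 q.py
```

```text
clock: 21.1
[(21.1, np.float64(0.2852), [389.8, 347.6], np.int32(75)), (21.15, np.float64(0.2843), [389.8, 347.6], np.int32(74))] L -0.20313437535159706 phi -0.21825544634643956 F [-0.9  1.9  9.7] op 0.2645501255605087
```

```bash
python3 - <<'E'
import numpy as np
tz=lambda f:np.array([np.sin(f),-np.cos(f)]);ty=lambda f:np.array([-np.cos(f),-np.sin(f)])
H=lambda a:np.array([-95*np.sin(a),150+95*np.cos(a)])
for L0,L1,f0,f1 in((-.203,.05,-.22,-.11),(.05,.30,-.11,0)):
    r=[]
    for i in range(1,9):
        k=i/8;L=L0+k*(L1-L0);f=f0+k*(f1-f0);D=(H(L)+19*tz(f)-H(L0)-19*tz(f0))/10
        r.append("[[0,%.2f,%.2f],[%.2f,0,0]]"%(D@ty(f0),D@tz(f0),f-f0))
    print(",".join(r))
E
```

```text
[[0,0.27,0.01],[0.01,0,0]],[[0,0.55,0.03],[0.03,0,0]],[[0,0.82,0.06],[0.04,0,0]],[[0,1.09,0.09],[0.05,0,0]],[[0,1.36,0.14],[0.07,0,0]],[[0,1.63,0.19],[0.08,0,0]],[[0,1.90,0.26],[0.10,0,0]],[[0,2.16,0.33],[0.11,0,0]]
[[0,0.27,0.05],[0.01,0,0]],[[0,0.53,0.11],[0.03,0,0]],[[0,0.79,0.18],[0.04,0,0]],[[0,1.05,0.26],[0.06,0,0]],[[0,1.31,0.35],[0.07,0,0]],[[0,1.57,0.44],[0.08,0,0]],[[0,1.82,0.54],[0.10,0,0]],[[0,2.06,0.65],[0.11,0,0]]
```

```bash
python3 -m handwheel '[[[0,0.27,0.01],[0.01,0,0]],[[0,0.55,0.03],[0.03,0,0]],[[0,0.82,0.06],[0.04,0,0]],[[0,1.09,0.09],[0.05,0,0]],[[0,1.36,0.14],[0.07,0,0]],[[0,1.63,0.19],[0.08,0,0]],[[0,1.9,0.26],[0.1,0,0]],[[0,2.16,0.33],[0.11,0,0]]]' | head -1; python3 q.py
python3 -m handwheel '[[[0,0.27,0.05],[0.01,0,0]],[[0,0.53,0.11],[0.03,0,0]],[[0,0.79,0.18],[0.04,0,0]],[[0,1.05,0.26],[0.06,0,0]],[[0,1.31,0.35],[0.07,0,0]],[[0,1.57,0.44],[0.08,0,0]],[[0,1.82,0.54],[0.1,0,0]],[[0,2.06,0.65],[0.11,0,0]],[[0,2.06,0.65],[0.11,0,0]]]' | head -1; python3 q.py
```

```text
clock: 22.0
[(22.0, np.float64(0.2843), [389.8, 347.6], np.int32(74)), (22.05, np.float64(0.2855), [389.7, 347.6], np.int32(76))] L 0.033428419395563166 phi -0.1038083709642496 F [0.2 4.  5.9] op 0.26490623834037436
clock: 23.0
[(23.0, np.float64(0.284), [389.9, 347.5], np.int32(73)), (23.05, np.float64(0.2848), [389.8, 347.6], np.int32(75))] L 0.282939524709256 phi 0.0038895347895386784 F [1.8 4.8 1. ] op 0.2640802514340594
```

The tray hasn't moved through the whole lever return, so it is on the stop. Next I open and withdraw straight up.

```bash
python3 -m handwheel '[[[0,0,0],[0,0,0]],[[0,0,0],[0,0,0]],[[0,0,0],[0,0,0]],[[0,0,0],[0,0,0]],[[0,0,0],[0,0,0]],[[0,0,0],[0,0,0]],[[0,0,0],[0,0,0]],[[0,0,0],[0,0,0]],[[0,0,0],[0,0,0]],[[0,0,0],[0,0,0]]]' 8.7; python3 -m handwheel '[[[0,0,-1],[0,0,0]],[[0,0,-2.5],[0,0,0]],[[0,0,-4],[0,0,0]],[[0,0,-6],[0,0,0]],[[0,0,-8],[0,0,0]],[[0,0,-10],[0,0,0]],[[0,0,-11],[0,0,0]],[[0,0,-11],[0,0,0]],[[0,0,-11],[0,0,0]],[[0,0,-11],[0,0,0]]]'; python3 q.py; python3 - <<'E'
import cv2
cv2.imwrite("pics/l4.png",cv2.imread("pics/last.png"))
E
```

```text
clock: 24.1
position: [528.2, -96.2, 221.6]
eef_rot: [[0.976, 0.217, -0.0], [0.217, -0.976, -0.0], [-0.0, 0.0, -1.0]]
force: [0.9, -0.8, -0.4]
opening: 0.985
grasp_force: 0.0
clock: 25.1
position: [527.7, -96.3, 330.6]
eef_rot: [[0.976, 0.217, -0.002], [0.217, -0.976, 0.0], [-0.002, -0.001, -1.0]]
force: [-0.2, -0.4, -0.6]
opening: 0.996
grasp_force: 0.0
[(25.1, np.float64(0.2845), [389.8, 347.6], np.int32(74)), (25.15, np.float64(0.2852), [389.8, 347.6], np.int32(75))] L 0.13274119162526218 phi 0.0007139960634424315 F [ 0.1 -0.5  0.6] op 1.0044085909422662
```

View pics/l4.png

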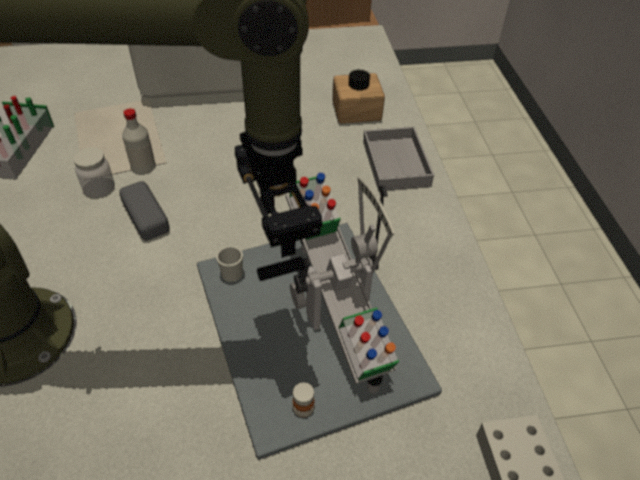

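The tray rests on the right stop with the orange cap at (390,348). The handle is free at about (280,270), and the cup (231,265) and jar (303,398) are where they started.

```bash
python3 -m handwheel '[[[0,0,0],[0,0,0]],[[0,0,0],[0,0,0]],[[0,0,0],[0,0,0]],[[0,0,0],[0,0,0]],[[0,0,0],[0,0,0]],[[0,0,0],[0,0,0]],[[0,0,0],[0,0,0]],[[0,0,0],[0,0,0]]]' | head -1; python3 -c "
from plant import *
print(hand_in())"
```

```text
clock: 26.0
the job is handed in; nothing more can be done
None
```

I held the tray at the set-hand arrow for more than 6 s, laid it gently on the opposite stop, released the lever and handed in at 26 s; no verdict came back.

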